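# Set out the evaporating place

## Robot

A 6-joint arm with a two-finger parallel gripper is mounted at the origin on a cart in front of the work surface, level with it; the furniture and walls round the work are solid. World frame = base frame: x ahead of the robot, y to its left, z up, the work surface at z = 0. Lengths are in m, angles in degrees, forces in N, time in s.
With the tool pointing down it reaches from about 0.3 to 0.75 m from the base axis. Payload 8.5 kg.
Tool frame: the origin (TCP) lies on the mounting face of the last link; the fingertips stand tip_extent ahead of it and the grasp point (between the pads) lies 155 mm ahead of it (tip_extent is the distance from the TCP to the fingertips, in m); z points along the fingers, y is the line along which they close (so a half turn about z gives the same grasp; the last joint's range is limited). The gripper opens to 85 mm and grips with 20 to 120 N. Pads are 22 mm wide; open, the fingers measure 114 mm over their backs; the gripper's body (76 mm by 85 mm) begins 54 mm behind the grasp point. The pads swing forward as they close: fully open they stand 13 mm farther back than shut.
Start: joints at [62.034, 21.807, 74.336, -0, 83.858, -12.336], TCP at [0.148, 0.53, 0.405] pointing down, gripper open.
Joint ranges: [-178.18, 178.18], [-50.72, 133.34], [12.68, 142.11], [-81.47, 261.47], [9.98, 163.14], [-165.26, 165.26]. Speed limits (degrees/s): [136.94, 136.94, 180, 180, 180, 180].

## Interface

Orientations are given as a 3x3 rotation matrix whose columns are the frame's x, y, z axes.
In Python, from rig import observe, get_image, camera_params, close_job, tip_extent gives the robot as it stands.
- The arm moves only by the shell command python3 -m creep 'ROWS' [FORCE]. ROWS is JSON, a list of rows, each an object with "jaw": the gripper's target within -1 to 1 (shut at 1, half-way at 0, fully open at -1); "travel": the shift along the world's x, y, z in mm, a list of three; "roll": the turn about the world's z in rad. A call has 1 to 12 rows; each row is the pose to reach, as a shift and turn from the pose commanded when the call began; what a row does not reach only later rows make up. A row lasts 1/10 s, in which the tool goes at most 50 mm and 8.59 degrees, less where a joint would pass 70% of its speed; a pose out of reach is approached as far as the arm can. A call with a gripper value outside its range is refused whole. The fingers move at their own pace and stop on an object; FORCE is the grip in N (left out, the last holds). Time passes only in rows, so rows that repeat a pose let the fingers close. It gives the time, the measured TCP pose, the force, the opening and the grip force at its end, in the units of the state.
- observe(): the state, without advancing time (a new reading comes with each control period).
- get_image(name): name is "scene" or "top" or "wrist"; returns (picture, depth): 384x512x3 uint8, red, green, blue; 384x512 float32, m along the optical axis (not along the pixel's ray), 0 where there is no reading.
- camera_params(name): a dict with "mtx" (3x3 intrinsics, pixels), "extrinsics" (4x4, takes a point from camera to world coordinates). Camera axes: x right, y down, z forward; pixel columns grow to the right and rows downward; lengths in m; the calibration is good to about 2 mm. A picture is of the moment at which its call begins: read the wrist's pose just before it. camera_params takes no time and is no camera call; for the wrist camera it gives the pose at the moment of the call.
- close_job(): hands the job in; it is judged then, once.
The state is a dict: "time_s": time; "q": joint angles; "qvel": joint speeds; "joint_efforts": joint torques, N m; "position": TCP position; "tool_rot": TCP orientation; "ft_force": force on the tool from outside, world axes, zero at the start; "wrist_torque": the same for the moment, N m; "grip_width": finger opening in m; "gripper_force": force on a finger pad.
Only numpy, scipy, OpenCV 4.12 (cv2) and the standard library are available. Lean on these libraries where they do the work, as an engineer would, in place of code of your own. Each camera call takes 0.05 s, during which the arm holds its last target. There are 200 camera calls.

## Task

Set out the bench for an evaporation: put the small porcelain dish on the middle of the gauze stand, stand the stoppered flask on the bench midway between the stand and the empty white two-deck rack, in line with the rack's row of bores, and lower the capped vial that stands by itself through both decks of the rack, down to its base, in the end bore that is nearest the stand. Lay the tweezers flat across the middle of the small empty glass dish, resting on its rim. Leave the uncapped vial and the box of little vials by the hotplate where they are.

Things in the scene. Friction and masses are not known exactly. Their poses are not given: they have to be found in the camera images.
- evap_dish_mid (a point): small porcelain evaporating dish, loose, 49 mm across its rim, 36 mm across its foot, 21 mm high, open top, stands on the bench; point at its centre, half-way up (10.5 mm above its underside). Can be gripped from above across the outside of the rim.
- flask_mid (a point): small round stoppered glass flask, loose, 55 mm across its belly, 71 mm high with the stopper; point on its axis, half-way up (35.5 mm above its underside). Grip it from above round the belly, fingertips 5 to 20 mm above the bench: to the touch it is a plain 55 mm cylinder up to 62 mm high, so the neck below the stopper cannot be pinched.
- vial_mid (a point): capped sample vial, loose, upright: body 18 mm in diameter, white cap 20 mm in diameter on its top 11 mm, 77 mm high; point on its axis, half-way up (38.5 mm above its underside).
- tweezers_mid (a point): flat steel tweezers, loose, 118 mm long (along their own y axis), 9 mm wide (own x), 9 mm thick, lying flat on the bench; point at their centre, 4.5 mm above their underside.
- stand_top (a point): steel wire-gauze stand, fixed: a level 90 x 90 mm square of gauze with a white 66 mm ceramic disc in the middle, 55 mm above the bench, on four legs; point at the centre of the top face of the disc. It stands 300 mm from the rack's centre, in line with the rack's row of bores, on either side of it.
- rack: white plastic two-deck vial rack, empty, fixed, well in front of the room's rack of colour-capped tubes; 124 mm long (own y), 56 mm wide (own x), 47 mm high; origin at the centre of its underside. Three 24 mm bores in a row at y = -34, 0, +34 mm pass in line through the upper deck (top at 47 mm) and the lower deck (21 to 26 mm); a vial stands on the solid base (top at 5 mm).
- glass_dish: small flat round clear-glass dish, empty, near the front of the bench, fixed, 74 mm in diameter, rim 12 mm high, floor 3 mm thick; origin at the centre of its underside on the bench.
- open_vial_mid (a point): bystander: uncapped sample vial, loose, upright, 18 mm in diameter, 74 mm high, with a bare neck; point on its axis, half-way up. Leave it alone.
- vial_box: bystander: ribbed clear box full of little vials with dark and brown caps, near the hotplate, loose, 81 x 127 mm (own x, y), 59 mm high; origin at the centre of its underside. Leave it alone.

How it is judged (in metres and radians):
At the end, for the whole second after the job is handed in: Porcelain dish upright on the stand, flask upright on the bench midway in line between stand and rack, tweezers level on the glass dish rim, each within 15 mm; capped vial upright through both decks on the rack base, in the end bore nearest the stand; all at rest (horizontal distance between evap_dish_mid and stand_top below 0.015 m and height (world z) of evap_dish_mid between 0.06 and 0.07 m and angle between each of evap_dish_mid, flask_mid, tweezers_mid's own z axis and vertical below 0.12 rad and x of flask_mid in the frame of rack between -0.015 and 0.015 m and horizontal distance between flask_mid and rack below 0.165 m and horizontal distance between flask_mid and stand_top below 0.165 m and height (world z) of flask_mid between 0.031 and 0.04 m and x of vial_mid in the frame of rack between -0.008 and 0.008 m and horizontal distance between vial_mid and stand_top between 0.257 and 0.275 m and height (world z) of vial_mid between 0.039 and 0.048 m and angle between vial_mid's own z axis and vertical below 0.2 rad and horizontal distance between tweezers_mid and glass_dish below 0.015 m and height (world z) of tweezers_mid between 0.012 and 0.021 m and linear speed of each of evap_dish, flask, vial, tweezers below 0.02 m/s); the robot touches nothing.
It fails at once if the uncapped vial was moved more than 20 mm or knocked over (distance of open_vial_mid from where it was at the start of the episode above 0.02 m or angle between open_vial_mid's own z axis and vertical above 0.5 rad).
It fails at once if the box of little vials was moved more than 20 mm (distance of vial_box from where it was at the start of the episode above 0.02 m).
It also fails if it takes over 99 s, if anything falls off the work surface, if the arm or the gripper's body presses on something with over 40 N, if the wrist force passes 120 N, or if a joint passes its speed limit or range.

## Working session

There is one attempt and no reset: what is moved stays moved. The work goes in short steps, Python scripts to look and compute and a shell command to move; the robot and the scene stay as the last step left them, time stands still between calls to the robot, and variables do not carry over. Pictures are saved under pics/ and viewed, at most 14 in all, crops included, and the job is handed in when it is done.

```bash
ls; mkdir -p pics; python3 - <<'E'
from rig import *
import cv2,numpy as np
s=observe();print(s['time_s'],s['position'],np.round(s['tool_rot'],3),s['grip_width'],tip_extent)
for n in['top','scene']:
    im,d=get_image(n);cv2.imwrite(f'pics/{n}0.png',im[...,::-1]);np.save(f'{n}0.npy',d);p=camera_params(n);print(np.round(p['mtx'],1),np.round(p['extrinsics'],3))
E
```

```text
pics
0.0 [0.14817801 0.52962488 0.40409071] [[-0.963  0.269 -0.001]
 [ 0.269  0.963 -0.001]
 [ 0.    -0.001 -1.   ]] 0.08548684260888521 0.1734
[[452.8   0.  256.4]
 [  0.  452.8 183.3]
 [  0.    0.    1. ]] [[-0.021 -0.985  0.172  0.312]
 [-1.     0.022  0.004  0.012]
 [-0.007 -0.172 -0.985  1.35 ]
 [ 0.     0.     0.     1.   ]]
[[421.1   0.  260.3]
 [  0.  421.1 192.3]
 [  0.    0.    1. ]] [[ 0.89  -0.314  0.331  0.101]
 [-0.457 -0.625  0.633 -0.824]
 [ 0.008 -0.715 -0.699  0.992]
 [ 0.     0.     0.     1.   ]]
```

View pics/top0.png

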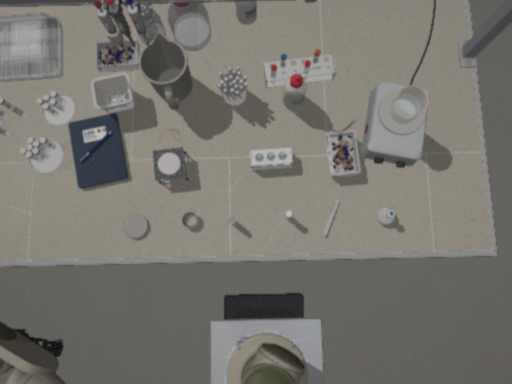

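View pics/scene0.png

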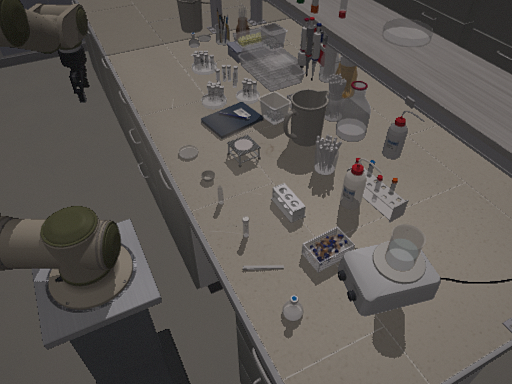

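The top view shows the stand at about (170,163), rack (271,158), glass dish (136,227), porcelain dish (191,220), open vial (233,221), capped vial (290,214), tweezers (332,218) and flask (387,216). The scene view agrees. Next I'll enlarge the top view and get coordinates.

```bash
cat > h.py <<'E'
import numpy as np,cv2
from rig import camera_params
def ray(n,u,v,z,p=None):
    p=p or camera_params(n);E=p['extrinsics'];d=E[:3,:3]@np.linalg.inv(p['mtx'])@[u,v,1];o=E[:3,3]
    return o+d*(z-o[2])/d[2]
E
python3 - <<'E'
import cv2;from h import *
im=cv2.imread('pics/top0.png');c=im[140:250,110:410];cv2.imwrite('pics/c0.png',cv2.resize(c,None,fx=2.66,fy=2.66,interpolation=cv2.INTER_CUBIC))
for n,u,v,z in[('stand',170,163,.055),('rack',271,157,.047),('gdish',136,227,.01),('pdish',191,220,.015),('open',233,221,.04),('vialcap',290,214,.077),('tw a',338,203,.009),('tw b',326,235,.009),('flask',387,216,.03)]: print(n,np.round(ray('top',u,v,z),3))
E
```

```text
stand [0.603 0.269 0.055]
rack [ 0.616 -0.028  0.047]
gdish [0.422 0.376 0.01 ]
pdish [0.438 0.212 0.015]
open [0.43  0.087 0.04 ]
vialcap [ 0.443 -0.076  0.077]
tw a [ 0.48  -0.225  0.009]
tw b [ 0.386 -0.185  0.009]
flask [ 0.436 -0.362  0.03 ]
```

View pics/c0.png

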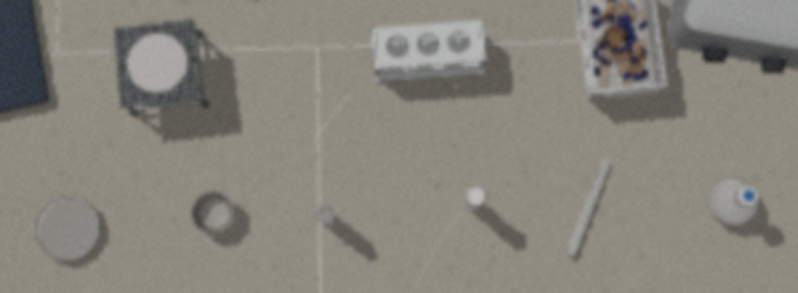

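The enlarged view shows the cap at original pixel (289,213.7), bores at (259.2,156.5), (270.9,156.2) and (282.6,155.8), and the disc at (169,163.3). I'll move over the porcelain dish and look with the wrist camera.

```bash
python3 -m creep '[{"jaw":-1,"travel":[285,-318,0],"roll":0},{"jaw":-1,"travel":[285,-318,0],"roll":0},{"jaw":-1,"travel":[285,-318,0],"roll":0},{"jaw":-1,"travel":[285,-318,0],"roll":0},{"jaw":-1,"travel":[285,-318,0],"roll":0},{"jaw":-1,"travel":[285,-318,0],"roll":0},{"jaw":-1,"travel":[285,-318,0],"roll":0},{"jaw":-1,"travel":[285,-318,0],"roll":0},{"jaw":-1,"travel":[285,-318,0],"roll":0},{"jaw":-1,"travel":[285,-318,0],"roll":0},{"jaw":-1,"travel":[285,-318,0],"roll":0}]' 40
cat >> h.py <<'E'
def snap(name,n='wrist'):
    from rig import get_image,observe
    p=camera_params(n);s=observe();im,d=get_image(n);cv2.imwrite(f'pics/{name}.png',im[...,::-1]);np.savez(f'{name}.npz',d=d,**p)
    print(s['time_s'],np.round(s['position'],4),np.round(p['extrinsics'],3).tolist());return im,d,p
def load(name):
    f=np.load(f'{name}.npz');return dict(mtx=f['mtx'],extrinsics=f['extrinsics']),f['d']
E
python3 -c "
from h import *;snap('w1')"
```

```text
time_s: 1.2
position: [0.4332, 0.2115, 0.4044]
tool_rot: [[-0.963, 0.271, -0.001], [0.271, 0.963, 0.0], [0.001, -0.0, -1.0]]
ft_force: [0.5, 0.1, -0.1]
grip_width: 0.0853
gripper_force: 0.0
1.2 [0.4332 0.2115 0.4044] [[0.271, 0.911, 0.309, 0.353], [0.963, -0.257, -0.087, 0.234], [0.0, 0.322, -0.947, 0.374], [0.0, 0.0, 0.0, 1.0]]
```

View pics/w1.png

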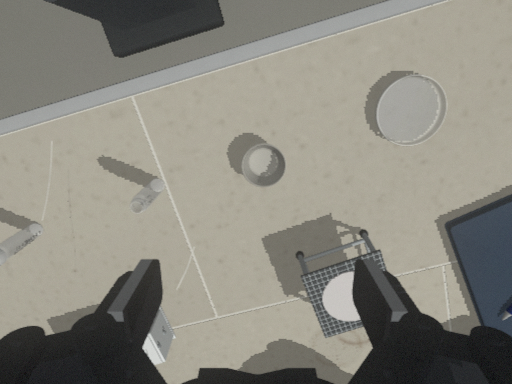

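The wrist view shows the porcelain dish rim centred near (263,165), the glass dish at (412,109) and the stand disc around (350,297), partly hidden by a finger. I'll refine these by ray casting.

```bash
cat >> h.py <<'E'
def cloud(d,p):
    v,u=np.indices(d.shape);c=np.linalg.inv(p['mtx'])@np.stack([u*d,v*d,d]).reshape(3,-1)
    return (p['extrinsics'][:3,:3]@c+p['extrinsics'][:3,3:]).T.reshape(*d.shape,3)
E
python3 - <<'E'
from h import *
p,d=load('w1');im=cv2.imread('pics/w1.png');P=cloud(d,p)
for n,u,v,z in[('pdish',263.5,165,.021),('gdish',412,109,.012)]: print(n,ray('',u,v,z,p).round(4))
for n,(u,v),lo,hi in[('pdish',(263,165),.013,.03),('gdish',(412,109),.006,.02)]:
    w=np.zeros(d.shape,bool);w[v-45:v+45,u-45:u+45]=1
    m=w&(P[...,2]>lo)&(P[...,2]<hi);q=P[m]; (c,r)=cv2.minEnclosingCircle(q[:,:2].astype(np.float32));print(n,m.sum(),c,r,np.percentile(q[:,2],[5,50,95]).round(4))
m=((P[...,2]>.045)&(P[...,2]<.065)&(im.min(2)>170)).astype(np.uint8);m[:,:300]=0
p2=P[m>0];p2=p2[p2[:,0]<.7];(c,r)=cv2.minEnclosingCircle(p2[:,:2].astype(np.float32));print('disc',len(p2),c,r,np.median(p2[:,2]))
print('bench z',np.median(P[60:100,250:300,2]))
# top: disc mask and rack
im=cv2.imread('pics/top0.png')
g=im.min(2)
m=((g>140)).astype(np.uint8);
for u0,v0,u1,v1,z in[(150,148,192,180,.055),(245,145,298,175,.047)]:
    s=m[v0:v1,u0:u1];k,l,st,ce=cv2.connectedComponentsWithStats(s);i=1+st[1:,4].argmax();print(st[i],ce[i]+[u0,v0],ray('top',*(ce[i]+[u0,v0]),z).round(4))
for b in[(259.2,156.5),(270.9,156.2),(282.6,155.8)]:print(ray('top',*b,.047).round(4))
E
```

```text
pdish [0.4395 0.2168 0.021 ]
gdish [0.4258 0.382  0.012 ]
pdish 561 (0.4403262734413147, 0.21720442175865173) 0.024769078940153122 [0.0136 0.0191 0.0214]
gdish 712 (0.4278334677219391, 0.3816952109336853) 0.03745320066809654 [0.0066 0.011  0.0129]
disc 1202 (0.6033725142478943, 0.2719058692455292) 0.032586440443992615 0.05533100321393011
bench z -0.00010993842800829934
[  8   5  22  21 366] [168.58196721 163.1284153 ] [0.6028 0.2727 0.055 ]
[  0   2  47  19 613] [270.53996737 156.08646003] [ 0.619  -0.0266  0.047 ]
[0.6185 0.0069 0.047 ]
[ 0.6186 -0.0276  0.047 ]
[ 0.6191 -0.0621  0.047 ]
```

```bash
python3 - <<'E'
from h import *
p,d=load('w1');P=cloud(d,p);m=(P[...,2]>.2)&(d>0);print(m.sum(),.4044-np.percentile(P[m][:,2],[0,.5,1,5]))
from rig import tip_extent;print(tip_extent)
E
python3 -m creep '[{"jaw":-0.6,"travel":[7,5,-50],"roll":0},{"jaw":-0.6,"travel":[7,5,-100],"roll":0},{"jaw":-0.6,"travel":[7,5,-150],"roll":0},{"jaw":-0.6,"travel":[7,5,-190],"roll":0},{"jaw":-0.6,"travel":[7,5,-200],"roll":0},{"jaw":-0.6,"travel":[7,5,-200],"roll":0}]'; python3 -c "
from h import *;im,d,p=snap('w2');P=cloud(d,p);from rig import tip_extent as t;print(t)
m=(d>0)&(d<.22)&(P[...,2]>0.024);print(np.percentile(P[m][:,2],[0,.5,1,5]))"
```

```text
25273 [0.16084949 0.15786389 0.15623173 0.14838777]
0.1734
time_s: 1.85
position: [0.4398, 0.2174, 0.2044]
tool_rot: [[-0.963, 0.268, -0.002], [0.268, 0.963, -0.0], [0.002, -0.001, -1.0]]
ft_force: [0.8, 0.9, 0.6]
grip_width: 0.0683
gripper_force: 0.0
1.85 [0.4398 0.2174 0.2044] [[0.269, 0.912, 0.309, 0.36], [0.963, -0.254, -0.087, 0.24], [-0.001, 0.321, -0.947, 0.174], [0.0, 0.0, 0.0, 1.0]]
0.1734
[0.02400312 0.0266178  0.02895992 0.04359618]
```

View pics/w2.png

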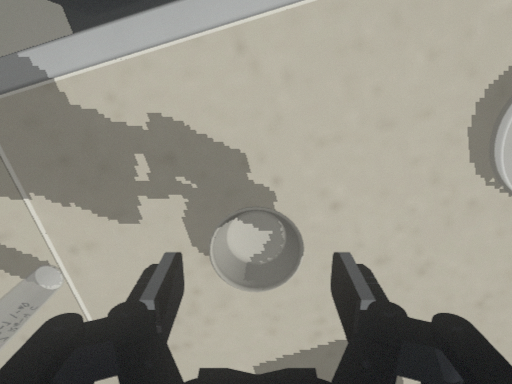

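The dish sits centred between the fingers at (257,248). I'll descend, grip and lift.

```bash
python3 -m creep '[{"jaw":-0.6,"travel":[0,0,-30],"roll":0},{"jaw":-0.6,"travel":[0,0,-30],"roll":0},{"jaw":0.6,"travel":[0,0,-30],"roll":0},{"jaw":0.6,"travel":[0,0,-30],"roll":0},{"jaw":0.6,"travel":[0,0,-30],"roll":0},{"jaw":0.6,"travel":[0,0,-30],"roll":0},{"jaw":0.6,"travel":[0,0,-30],"roll":0},{"jaw":0.6,"travel":[0,0,-30],"roll":0},{"jaw":0.6,"travel":[0,0,10],"roll":0},{"jaw":0.6,"travel":[0,0,50],"roll":0},{"jaw":0.6,"travel":[0,0,90],"roll":0},{"jaw":0.6,"travel":[0,0,90],"roll":0}]' 30;python3 -c "
from h import *;snap('w3')"
```

```text
time_s: 3.1
position: [0.4405, 0.2169, 0.301]
tool_rot: [[-0.963, 0.269, 0.012], [0.269, 0.963, 0.003], [-0.011, 0.006, -1.0]]
ft_force: [-0.4, -0.7, -1.3]
grip_width: 0.0453
gripper_force: 30.9
3.1 [0.4405 0.2169 0.301 ] [[0.27, 0.908, 0.322, 0.361], [0.963, -0.256, -0.084, 0.239], [0.006, 0.332, -0.943, 0.269], [0.0, 0.0, 0.0, 1.0]]
```

View pics/w3.png

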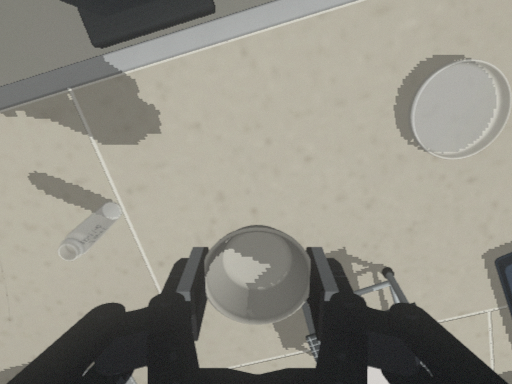

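The dish is held level between the pads at (257,274). I'll carry it over the stand.

```bash
python3 -m creep '[{"jaw":0.6,"travel":[41,14,0],"roll":0},{"jaw":0.6,"travel":[82,28,0],"roll":0},{"jaw":0.6,"travel":[123,42,0],"roll":0},{"jaw":0.6,"travel":[155,52,0],"roll":0},{"jaw":0.6,"travel":[163,55,0],"roll":0},{"jaw":0.6,"travel":[163,55,0],"roll":0},{"jaw":0.6,"travel":[163,55,-25],"roll":0},{"jaw":0.6,"travel":[163,55,-45],"roll":0},{"jaw":0.6,"travel":[163,55,-55],"roll":0},{"jaw":0.6,"travel":[163,55,-58],"roll":0},{"jaw":0.6,"travel":[163,55,-58],"roll":0}]';python3 -c "
from h import *;snap('w4')"
```

```text
time_s: 4.25
position: [0.6029, 0.2716, 0.2372]
tool_rot: [[-0.963, 0.269, 0.0], [0.269, 0.963, 0.0], [-0.0, 0.0, -1.0]]
ft_force: [0.4, -0.1, -0.0]
grip_width: 0.0452
gripper_force: 30.9
4.25 [0.6029 0.2716 0.2372] [[0.27, 0.911, 0.311, 0.523], [0.963, -0.256, -0.087, 0.294], [0.0, 0.323, -0.947, 0.206], [0.0, 0.0, 0.0, 1.0]]
```

View pics/w4.png

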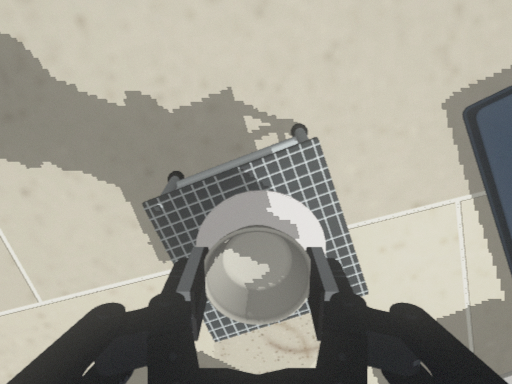

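The dish is about 8 mm above the disc and centred over it. I'll lower it, release and rise.

```bash
python3 -m creep '[{"jaw":0.6,"travel":[0,0,-5],"roll":0},{"jaw":0.6,"travel":[0,0,-7],"roll":0},{"jaw":0.6,"travel":[0,0,-8],"roll":0},{"jaw":0.6,"travel":[0,0,-8],"roll":0},{"jaw":-0.5,"travel":[0,0,-8],"roll":0},{"jaw":-0.5,"travel":[0,0,-8],"roll":0},{"jaw":-0.5,"travel":[0,0,-8],"roll":0},{"jaw":-0.5,"travel":[0,0,-8],"roll":0},{"jaw":-0.5,"travel":[0,0,20],"roll":0},{"jaw":-0.5,"travel":[0,0,60],"roll":0},{"jaw":-0.5,"travel":[0,0,110],"roll":0},{"jaw":-0.5,"travel":[0,0,150],"roll":0}]';python3 - <<'E'
from h import *
im,d,p=snap('w5');P=cloud(d,p);u,v=np.indices(d.shape)
m=(P[...,2]>.064)&(P[...,2]<.09)&(np.hypot(P[...,0]-.603,P[...,1]-.272)<.05)
print(cv2.minEnclosingCircle(P[m][:,:2].astype(np.float32)),np.percentile(P[m][:,2],[50,99]))
m=(P[...,2]>.052)&(P[...,2]<.058)&(im.min(2)>170)&(np.hypot(P[...,0]-.603,P[...,1]-.272)<.05)
print(cv2.minEnclosingCircle(P[m][:,:2].astype(np.float32)))
E
```

```text
time_s: 5.5
position: [0.603, 0.2716, 0.3894]
tool_rot: [[-0.963, 0.269, 0.002], [0.269, 0.963, 0.0], [-0.001, 0.001, -1.0]]
ft_force: [0.2, -0.3, -0.1]
grip_width: 0.0637
gripper_force: 0.0
5.5 [0.603  0.2716 0.3894] [[0.27, 0.911, 0.312, 0.523], [0.963, -0.256, -0.086, 0.294], [0.001, 0.324, -0.946, 0.358], [0.0, 0.0, 0.0, 1.0]]
((0.6031812429428101, 0.2720668315887451), 0.024798572063446045) [0.07203611 0.07698159]
((0.6020771265029907, 0.27115875482559204), 0.048810120671987534)
```

The dish is placed at (0.603,0.272), rim top at 77 mm. Next, the tweezers.

```bash
python3 -m creep '[{"jaw":-0.6,"travel":[-170,-477,0],"roll":-0.13},{"jaw":-0.6,"travel":[-170,-477,0],"roll":-0.13},{"jaw":-0.6,"travel":[-170,-477,0],"roll":-0.13},{"jaw":-0.6,"travel":[-170,-477,0],"roll":-0.13},{"jaw":-0.6,"travel":[-170,-477,0],"roll":-0.13},{"jaw":-0.6,"travel":[-170,-477,0],"roll":-0.13},{"jaw":-0.6,"travel":[-170,-477,0],"roll":-0.13},{"jaw":-0.6,"travel":[-170,-477,0],"roll":-0.13},{"jaw":-0.6,"travel":[-170,-477,0],"roll":-0.13},{"jaw":-0.6,"travel":[-170,-477,0],"roll":-0.13},{"jaw":-0.6,"travel":[-170,-477,0],"roll":-0.13},{"jaw":-0.6,"travel":[-170,-477,-50],"roll":-0.13}]';python3 - <<'E'
from h import *
im,d,p=snap('w6')
from rig import observe;print(observe()['tool_rot'])
P=cloud(d,p)
m=(P[...,2]>.005)&(P[...,2]<.02)&(np.hypot(P[...,0]-.433,P[...,1]+.205)<.09)
r=cv2.minAreaRect(P[m][:,:2].astype(np.float32)*1000);print(m.sum(),r,np.percentile(P[m][:,2],[50,99]));print(cv2.fitLine(P[m][:,:2].astype(np.float32),2,0,.01,.01).ravel())
E
```

```text
time_s: 6.75
position: [0.4335, -0.2075, 0.3403]
tool_rot: [[-0.919, 0.395, 0.009], [0.395, 0.919, -0.008], [-0.012, -0.003, -1.0]]
ft_force: [1.3, -0.7, -1.4]
grip_width: 0.0684
gripper_force: 0.0
6.75 [ 0.4335 -0.2075  0.3403] [[0.396, 0.866, 0.305, 0.358], [0.918, -0.372, -0.135, -0.175], [-0.003, 0.333, -0.943, 0.308], [0.0, 0.0, 0.0, 1.0]]
[[-0.91911534  0.3939533  -0.00527237]
 [ 0.39393241  0.91912797  0.00458496]
 [ 0.00665225  0.00213715 -0.99997559]]
989 ((436.7269287109375, -200.54017639160156), (9.01922607421875, 113.73291778564453), 65.75430297851562) [0.00737119 0.01021149]
[ 0.91182536 -0.41057822  0.42615554 -0.19582668]
```

View pics/w6.png

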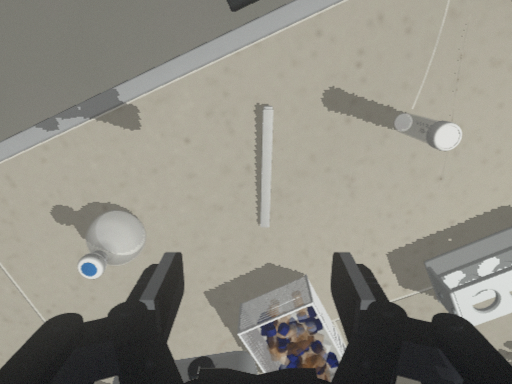

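The tweezers run from (267,105) to (265,227). The capped vial's cap is at (447,136), and the flask belly at (115,237).

```bash
python3 - <<'E'
from h import *
p,d=load('w6')
a=ray('',267.5,105,.008,p);b=ray('',264.5,227,.008,p);print(a,b,(a+b)/2,np.linalg.norm(a-b))
P=cloud(d,p)
print('cap',ray('',447,136,.077,p))
m=(P[...,2]>.02)&(P[...,2]<.035)&(np.hypot(P[...,0]-.436,P[...,1]+.362)<.06);q=P[m][:,:2].astype(np.float32)
print('flask',m.sum(),q.min(0),q.max(0)); print('flask ray',ray('',115,237,.03,p))
m=(P[...,2]>.07)&(P[...,2]<.085)&(np.hypot(P[...,0]-.443,P[...,1]+.076)<.03);print(m.sum(),cv2.minEnclosingCircle(P[m][:,:2].astype(np.float32)))
E
```

```text
[ 0.3837867  -0.17748989  0.008     ] [ 0.4899932  -0.22512334  0.008     ] [ 0.43688995 -0.20130662  0.008     ] 0.1163991635392074
cap [ 0.44564636 -0.07155373  0.077     ]
flask 1379 [ 0.4144216 -0.3835977] [ 0.46613497 -0.3343486 ]
flask ray [ 0.43527941 -0.352122    0.03      ]
774 ((0.4466122090816498, -0.07138313353061676), 0.010564414784312248)
```

```bash
python3 -m creep '[{"jaw":0,"travel":[4,4.5,-50],"roll":-0.018},{"jaw":0,"travel":[4,4.5,-100],"roll":-0.018},{"jaw":0,"travel":[4,4.5,-130],"roll":-0.018},{"jaw":0,"travel":[4,4.5,-150],"roll":-0.018},{"jaw":0,"travel":[4,4.5,-150],"roll":-0.018},{"jaw":0,"travel":[4,4.5,-150],"roll":-0.018}]' 30
```

```text
time_s: 7.4
position: [0.4376, -0.2006, 0.1874]
tool_rot: [[-0.913, 0.408, -0.0], [0.408, 0.913, 0.0], [0.0, 0.0, -1.0]]
ft_force: [0.4, -0.2, -1.2]
grip_width: 0.0426
gripper_force: 0.0
```

Commanded z is about 0.187, so I'll go down 11 mm, grip and lift.

```bash
python3 -m creep '[{"jaw":0,"travel":[0,0,-11],"roll":0},{"jaw":0,"travel":[0,0,-11],"roll":0},{"jaw":1,"travel":[0,0,-11],"roll":0},{"jaw":1,"travel":[0,0,-11],"roll":0},{"jaw":1,"travel":[0,0,-11],"roll":0},{"jaw":1,"travel":[0,0,-11],"roll":0},{"jaw":1,"travel":[0,0,-11],"roll":0},{"jaw":1,"travel":[0,0,-11],"roll":0}]' 40; python3 -m creep '[{"jaw":1,"travel":[0,0,10],"roll":0},{"jaw":1,"travel":[0,0,50],"roll":0},{"jaw":1,"travel":[0,0,100],"roll":0},{"jaw":1,"travel":[0,0,150],"roll":0},{"jaw":1,"travel":[0,0,150],"roll":0}]';python3 -c "
from h import *;snap('w7')"
```

```text
time_s: 8.2
position: [0.4372, -0.2009, 0.1762]
tool_rot: [[-0.913, 0.409, 0.001], [0.409, 0.913, -0.001], [-0.001, -0.0, -1.0]]
ft_force: [-0.2, 1.3, 5.5]
grip_width: 0.0077
gripper_force: 40.5
time_s: 8.7
position: [0.4375, -0.201, 0.3322]
tool_rot: [[-0.913, 0.408, 0.01], [0.408, 0.913, -0.008], [-0.012, -0.003, -1.0]]
ft_force: [-0.3, -0.4, -0.8]
grip_width: 0.0076
gripper_force: 39.8
8.7 [ 0.4375 -0.201   0.3322] [[0.409, 0.861, 0.303, 0.362], [0.913, -0.385, -0.139, -0.167], [-0.003, 0.334, -0.943, 0.3], [0.0, 0.0, 0.0, 1.0]]
```

View pics/w7.png

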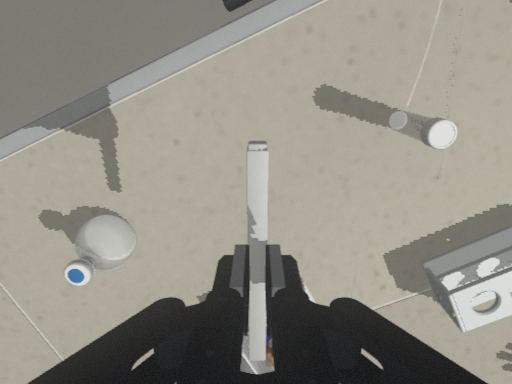

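The tweezers are held between the pads in line with the tool's x axis, spanning (258,145) to (258,360). I'll carry them to the glass dish.

```bash
python3 -m creep '[{"jaw":1,"travel":[-3,30,0],"roll":0},{"jaw":1,"travel":[-10,583,0],"roll":0},{"jaw":1,"travel":[-10,583,0],"roll":0},{"jaw":1,"travel":[-10,583,0],"roll":0},{"jaw":1,"travel":[-10,583,0],"roll":0},{"jaw":1,"travel":[-10,583,0],"roll":0},{"jaw":1,"travel":[-10,583,0],"roll":0},{"jaw":1,"travel":[-10,583,0],"roll":0},{"jaw":1,"travel":[-10,583,0],"roll":0},{"jaw":1,"travel":[-10,583,0],"roll":0},{"jaw":1,"travel":[-10,583,0],"roll":0},{"jaw":1,"travel":[-10,583,0],"roll":0}]'; python3 -m creep '[{"jaw":1,"travel":[0,17,0],"roll":0},{"jaw":1,"travel":[0,17,-30],"roll":0},{"jaw":1,"travel":[0,17,-60],"roll":0},{"jaw":1,"travel":[0,17,-60],"roll":0}]';python3 - <<'E'
from h import *
im,d,p=snap('w8');P=cloud(d,p)
e=p['extrinsics'][:3,3]
m=(d>0)&(d<.22)&(P[...,2]<.16);q=P[m];print(len(q))
m=np.zeros(d.shape,bool);m[140:240,250:266]=1;m&=(P[...,2]>.06);q=P[m]
for v in range(140,245,15):print(v,P[v,258].round(4))
E
```

```text
time_s: 9.95
position: [0.4265, 0.3812, 0.3246]
tool_rot: [[-0.913, 0.408, -0.002], [0.408, 0.913, -0.001], [0.001, -0.002, -1.0]]
ft_force: [0.2, -0.7, -0.6]
grip_width: 0.0075
gripper_force: 39.8
time_s: 10.35
position: [0.4263, 0.3957, 0.2613]
tool_rot: [[-0.913, 0.408, -0.008], [0.408, 0.913, -0.005], [0.006, -0.008, -1.0]]
ft_force: [-0.0, -0.0, 0.2]
grip_width: 0.0072
gripper_force: 39.8
10.35 [0.4263 0.3957 0.2613] [[0.409, 0.866, 0.286, 0.35], [0.913, -0.386, -0.136, 0.429], [-0.008, 0.317, -0.948, 0.231], [0.0, 0.0, 0.0, 1.0]]
51139
140 [0.3849 0.4126 0.0008]
155 [0.3763 0.4169 0.0955]
170 [0.3824 0.4142 0.094 ]
185 [0.3883 0.4116 0.0946]
200 [0.3947 0.4087 0.0937]
215 [0.4013 0.4058 0.0932]
230 [0.4086 0.4025 0.0917]
```

```bash
python3 - <<'E'
from h import *
p,d=load('w8');P=cloud(d,p)
m=(P[...,2]>.006)&(P[...,2]<.02)&(np.hypot(P[...,0]-.427,P[...,1]-.3815)<.06);q=P[m];print(m.sum(),cv2.minEnclosingCircle(q[:,:2].astype(np.float32)),q[:,:2].min(0),q[:,:2].max(0))
E
```

```text
908 ((0.42762792110443115, 0.38153889775276184), 0.0372188463807106) [0.39059539 0.34482361] [0.46040399 0.41852837]
```

View pics/w8.png

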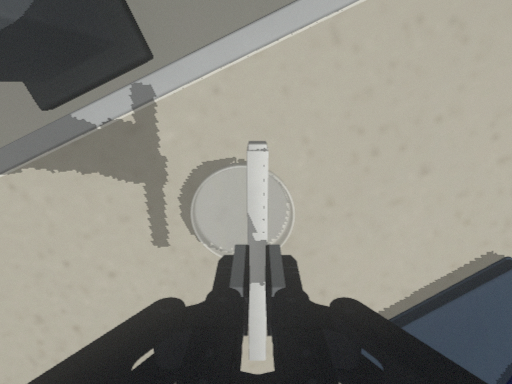

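The dish is centred at (0.4276,0.3815), but the tool is about 15 mm too far along y because I over-corrected. I'll fix that on the way down.

```bash
python3 -m creep '[{"jaw":1,"travel":[1,-17,0],"roll":0},{"jaw":1,"travel":[1,-17,-40],"roll":0},{"jaw":1,"travel":[1,-17,-60],"roll":0},{"jaw":1,"travel":[1,-17,-68],"roll":0},{"jaw":1,"travel":[1,-17,-68],"roll":0},{"jaw":1,"travel":[1,-17,-68],"roll":0},{"jaw":1,"travel":[1,-17,-68],"roll":0}]'
python3 - <<'E'
from h import *
im,d,p=snap('w9');P=cloud(d,p)
for v in range(140,245,10):print(v,P[v,258].round(4))
E
```

```text
time_s: 11.1
position: [0.4285, 0.3793, 0.1991]
tool_rot: [[-0.913, 0.408, 0.002], [0.408, 0.913, 0.001], [-0.001, 0.002, -1.0]]
ft_force: [0.4, -0.5, -0.6]
grip_width: 0.0078
gripper_force: 39.8
11.1 [0.4285 0.3793 0.1991] [[0.409, 0.863, 0.296, 0.353], [0.913, -0.388, -0.13, 0.413], [0.002, 0.324, -0.946, 0.168], [0.0, 0.0, 0.0, 1.0]]
140 [ 0.3801  0.4019 -0.0009]
150 [0.3788 0.4023 0.0304]
160 [0.3823 0.4007 0.0324]
170 [0.3861 0.399  0.0327]
180 [0.3906 0.3971 0.0309]
190 [0.3944 0.3954 0.0319]
200 [0.3984 0.3935 0.0322]
210 [0.4033 0.3914 0.0304]
220 [0.4072 0.3896 0.0315]
230 [0.4117 0.3876 0.0315]
240 [0.417  0.3852 0.0297]
```

It's level, with the underside near 22.5 mm. I'll lower 9 mm and release.

```bash
python3 -m creep '[{"jaw":1,"travel":[0,2,-5],"roll":0},{"jaw":1,"travel":[0,2,-8],"roll":0},{"jaw":1,"travel":[0,2,-9],"roll":0},{"jaw":1,"travel":[0,2,-10],"roll":0},{"jaw":1,"travel":[0,2,-10],"roll":0},{"jaw":0.3,"travel":[0,2,-10],"roll":0},{"jaw":0.3,"travel":[0,2,-10],"roll":0},{"jaw":0.3,"travel":[0,2,-10],"roll":0},{"jaw":0.3,"travel":[0,2,-10],"roll":0},{"jaw":0.3,"travel":[0,2,20],"roll":0},{"jaw":0.3,"travel":[0,2,70],"roll":0},{"jaw":0.3,"travel":[0,2,120],"roll":0}]'
python3 - <<'E'
from h import *
im,d,p=snap('w10');P=cloud(d,p)
m=(P[...,2]>.017)&(P[...,2]<.05)&(np.hypot(P[...,0]-.427,P[...,1]-.3815)<.08);q=P[m];print(m.sum(),cv2.minAreaRect(q[:,:2].astype(np.float32)*1000),np.percentile(q[:,2],[5,50,95]))
E
```

```text
time_s: 12.35
position: [0.4281, 0.381, 0.3189]
tool_rot: [[-0.913, 0.409, -0.002], [0.409, 0.913, -0.001], [0.001, -0.001, -1.0]]
ft_force: [0.3, -0.0, 0.1]
grip_width: 0.0299
gripper_force: 0.0
12.35 [0.4281 0.381  0.3189] [[0.409, 0.864, 0.293, 0.352], [0.912, -0.387, -0.132, 0.415], [-0.001, 0.321, -0.947, 0.288], [0.0, 0.0, 0.0, 1.0]]
1180 ((427.3110656738281, 381.87530517578125), (8.876363754272461, 112.4439926147461), 65.77908325195312) [0.01725456 0.01924214 0.02132397]
```

The tweezers lie at (0.4273,0.3819), level with their top near 20 mm. Now the capped vial.

```bash
python3 -m creep '[{"jaw":-0.2,"travel":[18,-452,20],"roll":0},{"jaw":-0.2,"travel":[18,-452,20],"roll":0},{"jaw":-0.2,"travel":[18,-452,20],"roll":0},{"jaw":-0.2,"travel":[18,-452,20],"roll":0},{"jaw":-0.2,"travel":[18,-452,20],"roll":0},{"jaw":-0.2,"travel":[18,-452,20],"roll":0},{"jaw":-0.2,"travel":[18,-452,20],"roll":0},{"jaw":-0.2,"travel":[18,-452,20],"roll":0},{"jaw":-0.2,"travel":[18,-452,20],"roll":0},{"jaw":-0.2,"travel":[18,-452,20],"roll":0},{"jaw":-0.2,"travel":[18,-452,20],"roll":0},{"jaw":-0.2,"travel":[18,-452,20],"roll":0}]'
python3 - <<'E'
from h import *
im,d,p=snap('w11');P=cloud(d,p)
m=(P[...,2]>.07)&(P[...,2]<.085)&(np.hypot(P[...,0]-.4465,P[...,1]+.0713)<.03);print(m.sum(),cv2.minEnclosingCircle(P[m][:,:2].astype(np.float32)),np.median(P[m][:,2]))
E
```

```text
time_s: 13.6
position: [0.446, -0.07, 0.3375]
tool_rot: [[-0.913, 0.408, -0.0], [0.408, 0.913, 0.0], [0.001, 0.0, -1.0]]
ft_force: [0.1, -0.3, -0.4]
grip_width: 0.0513
gripper_force: 0.0
13.6 [ 0.446  -0.07    0.3375] [[0.408, 0.864, 0.294, 0.37], [0.913, -0.387, -0.131, -0.036], [0.001, 0.322, -0.947, 0.307], [0.0, 0.0, 0.0, 1.0]]
606 ((0.4463077783584595, -0.07077894359827042), 0.010146287269890308) 0.0767359945930325
```

View pics/w11.png

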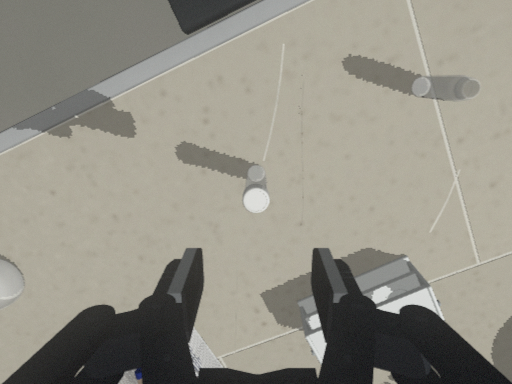

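The cap is at (256,200), i.e. (0.4463,-0.0708), with its top at 77 mm. The open vial is well away at (450,87). I'll descend, grip and lift.

```bash
python3 -m creep '[{"jaw":-0.2,"travel":[0,-1,-50],"roll":0},{"jaw":-0.2,"travel":[0,-1,-95],"roll":0},{"jaw":-0.2,"travel":[0,-1,-116],"roll":0},{"jaw":-0.2,"travel":[0,-1,-116],"roll":0},{"jaw":0.9,"travel":[0,-1,-116],"roll":0},{"jaw":0.9,"travel":[0,-1,-116],"roll":0},{"jaw":0.9,"travel":[0,-1,-116],"roll":0},{"jaw":0.9,"travel":[0,-1,-116],"roll":0},{"jaw":0.9,"travel":[0,-1,-116],"roll":0},{"jaw":0.9,"travel":[0,-1,-116],"roll":0}]' 40; python3 -m creep '[{"jaw":0.9,"travel":[0,0,10],"roll":0},{"jaw":0.9,"travel":[0,0,50],"roll":0},{"jaw":0.9,"travel":[0,0,90],"roll":0},{"jaw":0.9,"travel":[0,0,90],"roll":0},{"jaw":0.9,"travel":[45,0,90],"roll":0},{"jaw":0.9,"travel":[85,20,90],"roll":0},{"jaw":0.9,"travel":[85,20,90],"roll":0},{"jaw":0.9,"travel":[85,20,90],"roll":0}]'
python3 - <<'E'
from h import *
im,d,p=snap('w12')
E
```

```text
time_s: 14.65
position: [0.4466, -0.0719, 0.2232]
tool_rot: [[-0.913, 0.409, 0.003], [0.409, 0.913, -0.001], [-0.004, 0.0, -1.0]]
ft_force: [0.3, 0.7, 7.5]
grip_width: 0.0179
gripper_force: 39.1
time_s: 15.45
position: [0.5312, -0.0515, 0.3114]
tool_rot: [[-0.913, 0.407, -0.001], [0.407, 0.913, 0.0], [0.001, -0.0, -1.0]]
ft_force: [-0.4, -0.4, -0.3]
grip_width: 0.0182
gripper_force: 39.2
15.45 [ 0.5312 -0.0515  0.3114] [[0.408, 0.864, 0.294, 0.455], [0.913, -0.386, -0.131, -0.018], [0.0, 0.321, -0.947, 0.281], [0.0, 0.0, 0.0, 1.0]]
```

View pics/w12.png

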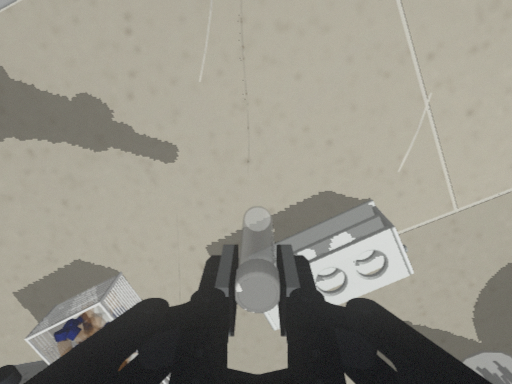

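The vial is held vertical. Of the rack's bores I see (332,281) and the end one nearest the stand at about (371,263).

```bash
python3 - <<'E'
from h import *
p,d=load('w12');P=cloud(d,p);im=cv2.imread('pics/w12.png')
for u,v in[(332,281),(371,263)]:print(ray('',u,v,.047,p).round(4))
# hole: fit ellipse from points below deck surrounded by deck points
deck=((P[...,2]>.042)&(P[...,2]<.053)&(d>0)).astype(np.uint8)
deck[:,:300]=0
for (u,v) in[(332,281),(371,263)]:
    w=deck[v-25:v+25,u-28:u+28];k,l,s,c=cv2.connectedComponentsWithStats(1-w)
    i=l[25,28];print(u,v,i,s[i],c[i]+[u-28,v-25], ray('',*(c[i]+[u-28,v-25]),.047,p).round(4))
q=P[(deck>0)&(P[...,0]>.55)&(P[...,1]<.06)];print(len(q),np.median(q[:,2]),cv2.minAreaRect(q[:,:2].astype(np.float32)*1000))
q=q[:,:2];R=np.array([.6186,-.0275]);a=np.array([.603,.272])-R;a/=np.linalg.norm(a);b=np.array([a[1],-a[0]])
t=(q-R)@a;s=(q-R)@b;print('along max',np.percentile(t,[99,99.8]),'across',np.percentile(s,[.2,1,99,99.8]))
cv2.imwrite('pics/c12.png',np.hstack([cv2.resize(im[225:325,290:420],None,fx=3,fy=3),cv2.resize(cv2.cvtColor(deck[225:325,290:420]*255,cv2.COLOR_GRAY2BGR),None,fx=3,fy=3)]))
E
```

```text
[ 0.6206 -0.0254  0.047 ]
[0.6176 0.0084 0.047 ]
332 281 1 [   0    0   56   50 1296] [322.64969136 285.08564815] [ 0.6211 -0.0336  0.047 ]
371 263 3 [ 13  13  29  24 550] [369.85272727 262.29454545] [0.6166 0.0077 0.047 ]
3959 0.04947106851281899 ((617.57421875, -0.7134323120117188), (47.717769622802734, 76.69349670410156), 3.0578832626342773)
along max [0.06267984 0.0642042 ] across [-0.02325937 -0.02298217  0.02296872  0.02378534]
```

View pics/c12.png

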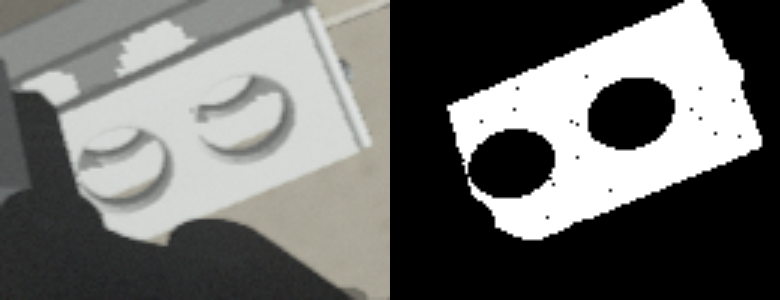

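In the mask the end bore is an ellipse centred at image (370.5,262.8), which gives about (0.617,0.0075). That agrees with the geometry (34 mm from the rack centre). I'll move above it and enter the upper deck.

```bash
python3 -m creep '[{"jaw":0.9,"travel":[40,28,0],"roll":0},{"jaw":0.9,"travel":[75,50,0],"roll":0},{"jaw":0.9,"travel":[86,59,0],"roll":0},{"jaw":0.9,"travel":[86,59,0],"roll":0},{"jaw":0.9,"travel":[86,59,-20],"roll":0},{"jaw":0.9,"travel":[86,59,-35],"roll":0},{"jaw":0.9,"travel":[86,59,-35],"roll":0},{"jaw":0.9,"travel":[86,59,-35],"roll":0}]'
python3 - <<'E'
from h import *
im,d,p=snap('w13');P=cloud(d,p)
# vial in hand: body points
m=(P[...,2]>.052)&(P[...,2]<.085)&(np.hypot(P[...,0]-.617,P[...,1]-.0075)<.03);q=P[m];print(len(q),q.min(0),q.max(0))
deck=((P[...,2]>.042)&(P[...,2]<.052)&(d>0))
q=P[deck&(P[...,0]>.55)&(P[...,1]<.06)][:,:2]
R=np.array([.6186,-.0275]);a=np.array([.603,.272])-R;a/=np.linalg.norm(a);b=np.array([a[1],-a[0]])
t=(q-R)@a;s=(q-R)@b;print('along',np.percentile(t,[.2,1,99,99.8]),'across',np.percentile(s,[.2,1,99,99.8]))
E
```

```text
time_s: 16.3
position: [0.6166, 0.0063, 0.2774]
tool_rot: [[-0.912, 0.409, -0.0], [0.409, 0.912, -0.0], [0.0, -0.0, -1.0]]
ft_force: [0.5, 0.5, 0.2]
grip_width: 0.0183
gripper_force: 39.3
16.3 [0.6166 0.0063 0.2774] [[0.41, 0.863, 0.294, 0.541], [0.912, -0.388, -0.132, 0.04], [0.0, 0.322, -0.947, 0.247], [0.0, 0.0, 0.0, 1.0]]
594 [ 0.60635511 -0.00094438  0.05507483] [0.6188912  0.01594428 0.0849324 ]
along [-0.1999843  -0.1973654   0.06286223  0.06408409] across [-0.0229782  -0.02282781  0.03284558  0.03758747]
```

View pics/w13.png

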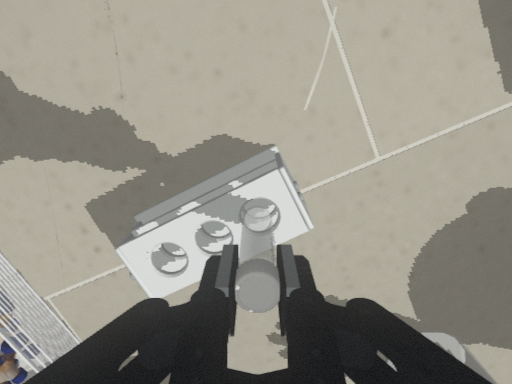

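The vial bottom at (258,218) is right over the end bore, whose outline is centred at about (260,215). The other bores are at (214,238) and (170,258).

```bash
python3 - <<'E'
from h import *
p,d=load('w13');P=cloud(d,p)
for u,v in[(260,215.5),(214,238),(170,258)]:print('bore',ray('',u,v,.047,p).round(4))
print('vial bottom',ray('',258,218,.056,p).round(4))
deck=((P[...,2]>.042)&(P[...,2]<.053)&(d>0)).astype(np.uint8)
for (u,v) in[(214,238),(170,258)]:
    w=deck[v-22:v+22,u-22:u+22];k,l,s,c=cv2.connectedComponentsWithStats(1-w)
    i=l[22,22];print(s[i],ray('',*(c[i]+[u-22,v-22]),.047,p).round(4))
E
python3 -m creep '[{"jaw":0.9,"travel":[0,1,-8],"roll":0},{"jaw":0.9,"travel":[0,1,-13],"roll":0},{"jaw":0.9,"travel":[0,1,-17],"roll":0},{"jaw":0.9,"travel":[0,1,-17],"roll":0}]'
```

```text
bore [0.6174 0.0079 0.047 ]
bore [ 0.6196 -0.0262  0.047 ]
bore [ 0.6208 -0.0597  0.047 ]
vial bottom [0.615  0.0076 0.056 ]
[   4    5   40   39 1088] [ 0.6216 -0.0255  0.047 ]
[  5   7  34  29 770] [ 0.62   -0.0597  0.047 ]
time_s: 16.75
position: [0.6171, 0.0081, 0.259]
tool_rot: [[-0.913, 0.408, -0.001], [0.408, 0.913, 0.0], [0.001, -0.0, -1.0]]
ft_force: [-0.6, 0.5, -0.4]
grip_width: 0.0182
gripper_force: 39.3
```

No contact force, and the bottom is now below the upper deck. I'll continue through the lower deck.

```bash
python3 -m creep '[{"jaw":0.9,"travel":[1,0,-5],"roll":0},{"jaw":0.9,"travel":[1,0,-10],"roll":0},{"jaw":0.9,"travel":[1,0,-14],"roll":0},{"jaw":0.9,"travel":[1,0,-18],"roll":0},{"jaw":0.9,"travel":[1,0,-18],"roll":0}]'; python3 -m creep '[{"jaw":0.9,"travel":[0,0,-4],"roll":0},{"jaw":0.9,"travel":[0,0,-8],"roll":0},{"jaw":0.9,"travel":[0,0,-11],"roll":0},{"jaw":0.9,"travel":[0,0,-11],"roll":0}]'
```

```text
time_s: 17.25
position: [0.6181, 0.0081, 0.241]
tool_rot: [[-0.913, 0.409, -0.001], [0.409, 0.913, 0.0], [0.001, -0.0, -1.0]]
ft_force: [-0.9, 0.1, -0.6]
grip_width: 0.0182
gripper_force: 39.3
time_s: 17.65
position: [0.6181, 0.0081, 0.2302]
tool_rot: [[-0.913, 0.409, -0.001], [0.409, 0.913, 0.0], [0.001, -0.0, -1.0]]
ft_force: [0.3, 0.1, -0.8]
grip_width: 0.0179
gripper_force: 39.3
```

```bash
python3 -m creep '[{"jaw":0.9,"travel":[0,0,-2],"roll":0},{"jaw":0.9,"travel":[0,0,-2],"roll":0},{"jaw":0.2,"travel":[0,0,-2],"roll":0},{"jaw":0.2,"travel":[0,0,-2],"roll":0},{"jaw":0.2,"travel":[0,0,-2],"roll":0},{"jaw":0.2,"travel":[0,0,-2],"roll":0},{"jaw":0.2,"travel":[0,0,20],"roll":0},{"jaw":0.2,"travel":[0,0,65],"roll":0},{"jaw":0.2,"travel":[0,0,110],"roll":0},{"jaw":0.2,"travel":[0,0,110],"roll":0}]'
python3 - <<'E'
from h import *
im,d,p=snap('w14');P=cloud(d,p)
m=(P[...,2]>.074)&(P[...,2]<.12)&(np.hypot(P[...,0]-.617,P[...,1]-.0075)<.03);q=P[m];print(len(q),cv2.minEnclosingCircle(q[:,:2].astype(np.float32)),np.median(q[:,2]))
E
```

```text
time_s: 18.65
position: [0.6186, 0.0082, 0.3473]
tool_rot: [[-0.913, 0.408, 0.012], [0.408, 0.913, -0.002], [-0.012, 0.003, -1.0]]
ft_force: [1.1, -0.4, -0.4]
grip_width: 0.034
gripper_force: 0.0
18.65 [0.6186 0.0082 0.3473] [[0.409, 0.86, 0.306, 0.543], [0.913, -0.387, -0.134, 0.042], [0.003, 0.333, -0.943, 0.316], [0.0, 0.0, 0.0, 1.0]]
600 ((0.617348313331604, 0.008885717950761318), 0.010225122794508934) 0.08169101000197754
```

The vial is seated at (0.6173,0.0089), top at 82 mm, 264 mm from the stand. Now the flask.

```bash
python3 -m creep '[{"jaw":-1,"travel":[-178,-369,0],"roll":0},{"jaw":-1,"travel":[-178,-369,0],"roll":0},{"jaw":-1,"travel":[-178,-369,0],"roll":0},{"jaw":-1,"travel":[-178,-369,0],"roll":0},{"jaw":-1,"travel":[-178,-369,0],"roll":0},{"jaw":-1,"travel":[-178,-369,0],"roll":0},{"jaw":-1,"travel":[-178,-369,0],"roll":0},{"jaw":-1,"travel":[-178,-369,0],"roll":0},{"jaw":-1,"travel":[-178,-369,0],"roll":0},{"jaw":-1,"travel":[-178,-369,0],"roll":0},{"jaw":-1,"travel":[-178,-369,0],"roll":0}]'
python3 - <<'E'
from h import *
im,d,p=snap('w15');P=cloud(d,p)
near=np.hypot(P[...,0]-.44,P[...,1]+.361)<.06
for lo,hi in[(.008,.016),(.016,.024),(.024,.032),(.032,.04),(.04,.055),(.063,.08)]:
    q=P[near&(P[...,2]>lo)&(P[...,2]<hi)][:,:2]
    if len(q)>5: print(lo,len(q),np.round(cv2.minEnclosingCircle(q.astype(np.float32))[0],4),cv2.minEnclosingCircle(q.astype(np.float32))[1],q.min(0),q.max(0))
hsv=cv2.cvtColor(im,cv2.COLOR_RGB2HSV);m=cv2.inRange(hsv,(95,100,80),(125,255,255));m[~near]=0;v,u=np.nonzero(m);print('blue',len(u),u.mean(),v.mean(),ray('',u.mean(),v.mean(),.071,p))
E
```

```text
time_s: 19.8
position: [0.4406, -0.36, 0.3401]
tool_rot: [[-0.913, 0.408, -0.001], [0.408, 0.913, 0.001], [0.001, 0.001, -1.0]]
ft_force: [0.5, 0.2, -0.2]
grip_width: 0.0851
gripper_force: 0.0
19.8 [ 0.4406 -0.36    0.3401] [[0.409, 0.864, 0.294, 0.365], [0.913, -0.387, -0.13, -0.326], [0.001, 0.321, -0.947, 0.309], [0.0, 0.0, 0.0, 1.0]]
0.008 101 [ 0.4401 -0.3608] 0.027360932901501656 [ 0.41338117 -0.38353032] [ 0.45556563 -0.33396455]
0.016 311 [ 0.44   -0.3609] 0.027007512748241425 [ 0.4137497  -0.38741584] [ 0.46254426 -0.33434482]
0.024 922 [ 0.4405 -0.361 ] 0.025421911850571632 [ 0.41606402 -0.38608036] [ 0.46565426 -0.33586932]
0.032 739 [ 0.4404 -0.3611] 0.019617894664406776 [ 0.42163068 -0.38047514] [ 0.45761416 -0.34233445]
0.04 162 [ 0.4402 -0.3609] 0.010887510143220425 [ 0.43032949 -0.3715465 ] [ 0.44695191 -0.35029967]
0.063 620 [ 0.4409 -0.3612] 0.010902190580964088 [ 0.43010113 -0.37161647] [ 0.45152378 -0.35071539]
blue 194 254.7577319587629 196.41237113402062 [ 0.44031638 -0.36146275  0.071     ]
```

All slices agree on the flask at (0.4403,-0.361). I'll descend and grip.

```bash
python3 -m creep '[{"jaw":-1,"travel":[0,-1,-50],"roll":0},{"jaw":-1,"travel":[0,-1,-100],"roll":0},{"jaw":-1,"travel":[0,-1,-140],"roll":0},{"jaw":-1,"travel":[0,-1,-159],"roll":0},{"jaw":-1,"travel":[0,-1,-159],"roll":0},{"jaw":0.4,"travel":[0,-1,-159],"roll":0},{"jaw":0.4,"travel":[0,-1,-159],"roll":0},{"jaw":0.4,"travel":[0,-1,-159],"roll":0},{"jaw":0.4,"travel":[0,-1,-159],"roll":0},{"jaw":0.4,"travel":[0,-1,-159],"roll":0},{"jaw":0.4,"travel":[0,-1,-159],"roll":0}]' 40;python3 -m creep '[{"jaw":0.4,"travel":[0,0,10],"roll":0},{"jaw":0.4,"travel":[0,0,40],"roll":0},{"jaw":0.4,"travel":[0,0,80],"roll":0},{"jaw":0.4,"travel":[0,0,120],"roll":0},{"jaw":0.4,"travel":[0,0,120],"roll":0},{"jaw":0.4,"travel":[0,0,120],"roll":0}]'
```

```text
time_s: 20.95
position: [0.4406, -0.3619, 0.1836]
tool_rot: [[-0.913, 0.408, 0.003], [0.408, 0.913, -0.002], [-0.003, -0.001, -1.0]]
ft_force: [1.2, 2.4, 8.0]
grip_width: 0.0541
gripper_force: 42.1
time_s: 21.55
position: [0.44, -0.3616, 0.303]
tool_rot: [[-0.913, 0.408, 0.001], [0.408, 0.913, -0.002], [-0.002, -0.001, -1.0]]
ft_force: [-1.1, -0.7, -0.6]
grip_width: 0.0542
gripper_force: 42.3
```

Held and lifted. I'll carry it to the midpoint (0.611,0.122).

```bash
python3 -m creep '[{"jaw":0.4,"travel":[8,23,0],"roll":0},{"jaw":0.4,"travel":[24,68,0],"roll":0},{"jaw":0.4,"travel":[40,113,0],"roll":0},{"jaw":0.4,"travel":[56,158,0],"roll":0},{"jaw":0.4,"travel":[72,204,0],"roll":0},{"jaw":0.4,"travel":[88,249,0],"roll":0},{"jaw":0.4,"travel":[104,294,0],"roll":0},{"jaw":0.4,"travel":[120,340,0],"roll":0},{"jaw":0.4,"travel":[136,385,0],"roll":0},{"jaw":0.4,"travel":[152,430,0],"roll":0},{"jaw":0.4,"travel":[166,470,0],"roll":0},{"jaw":0.4,"travel":[171,484,0],"roll":0}]';python3 -m creep '[{"jaw":0.4,"travel":[0,0,0],"roll":0},{"jaw":0.4,"travel":[0,0,-40],"roll":0},{"jaw":0.4,"travel":[0,0,-80],"roll":0},{"jaw":0.4,"travel":[0,0,-105],"roll":0},{"jaw":0.4,"travel":[0,0,-112],"roll":0},{"jaw":0.4,"travel":[0,0,-112],"roll":0},{"jaw":0.4,"travel":[0,0,-112],"roll":0}]'
```

```text
time_s: 22.75
position: [0.6114, 0.1256, 0.3001]
tool_rot: [[-0.914, 0.405, -0.003], [0.405, 0.914, 0.001], [0.003, -0.001, -1.0]]
ft_force: [-0.3, -0.6, -0.5]
grip_width: 0.0537
gripper_force: 42.4
time_s: 23.45
position: [0.6116, 0.1214, 0.1911]
tool_rot: [[-0.912, 0.409, 0.002], [0.409, 0.912, -0.0], [-0.002, 0.001, -1.0]]
ft_force: [0.1, 0.2, 0.1]
grip_width: 0.0539
gripper_force: 42.4
```

```bash
python3 -m creep '[{"jaw":0.4,"travel":[0,0,-3],"roll":0},{"jaw":0.4,"travel":[0,0,-6],"roll":0},{"jaw":0.4,"travel":[0,0,-7],"roll":0},{"jaw":0.4,"travel":[0,0,-7],"roll":0}]';python3 -m creep '[{"jaw":-0.4,"travel":[0,0,0],"roll":0},{"jaw":-0.9,"travel":[0,0,0],"roll":0},{"jaw":-0.9,"travel":[0,0,0],"roll":0},{"jaw":-0.9,"travel":[0,0,0],"roll":0},{"jaw":-0.9,"travel":[0,0,0],"roll":0},{"jaw":-0.9,"travel":[0,0,30],"roll":0},{"jaw":-0.9,"travel":[0,0,75],"roll":0},{"jaw":-0.9,"travel":[0,0,120],"roll":0},{"jaw":-0.9,"travel":[0,0,160],"roll":0},{"jaw":-0.9,"travel":[0,0,160],"roll":0}]'
python3 - <<'E'
from h import *
im,d,p=snap('w16');P=cloud(d,p)
near=np.hypot(P[...,0]-.611,P[...,1]-.122)<.05
for lo,hi in[(.016,.024),(.024,.032),(.063,.08)]:
    q=P[near&(P[...,2]>lo)&(P[...,2]<hi)];print(lo,cv2.minEnclosingCircle(q[:,:2].astype(np.float32)),np.percentile(q[:,2],95))
im,d,p=snap('top1','top');a=cv2.imread('pics/top0.png').astype(int);b=im[...,::-1].astype(int)
D=np.abs(a-b).max(2)
for n,(u,v) in dict(open=(233,221),box=(343,153)).items(): print(n,D[v-20:v+20,u-12:u+12].max(),D[v-20:v+20,u-12:u+12].mean())
P=cloud(d,p);q=P[(P[...,2]>.015)&(np.hypot(P[...,0]-.427,P[...,1]-.3815)<.08)];print(len(q),cv2.minAreaRect(q[:,:2].astype(np.float32)*1000))
E
```

```text
time_s: 23.85
position: [0.6112, 0.1221, 0.1836]
tool_rot: [[-0.913, 0.408, 0.001], [0.408, 0.913, -0.0], [-0.001, 0.0, -1.0]]
ft_force: [-1.5, -0.2, 4.8]
grip_width: 0.0542
gripper_force: 42.7
time_s: 24.85
position: [0.6114, 0.1222, 0.3489]
tool_rot: [[-0.913, 0.408, 0.011], [0.408, 0.913, 0.0], [-0.01, 0.005, -1.0]]
ft_force: [-0.5, 0.6, -0.4]
grip_width: 0.0808
gripper_force: 0.0
24.85 [0.6114 0.1222 0.3489] [[0.409, 0.86, 0.305, 0.536], [0.913, -0.387, -0.131, 0.156], [0.005, 0.332, -0.943, 0.317], [0.0, 0.0, 0.0, 1.0]]
0.016 ((0.6105266809463501, 0.1230306327342987), 0.02705799788236618) 0.02377366781935367
0.024 ((0.6106418967247009, 0.12280880659818649), 0.02538822405040264) 0.0316265855118761
0.063 ((0.611160159111023, 0.12280073761940002), 0.011023876257240772) 0.07156645546596144
24.9 [0.6112 0.1222 0.3455] [[-0.021, -0.985, 0.172, 0.312], [-1.0, 0.022, 0.004, 0.012], [-0.007, -0.172, -0.985, 1.35], [0.0, 0.0, 0.0, 1.0]]
open 106 26.476041666666667
box 11 4.025
111 ((427.8343200683594, 386.57391357421875), (57.20682144165039, 111.6016845703125), 74.02789306640625)
```

The flask is upright at (0.611,0.123). The difference at the open vial is probably the arm covering it, so I'll move aside and check once more.

```bash
python3 -m creep '[{"jaw":-0.9,"travel":[-60,-200,30],"roll":0},{"jaw":-0.9,"travel":[-120,-350,30],"roll":0},{"jaw":-0.9,"travel":[-120,-350,30],"roll":0},{"jaw":-0.9,"travel":[-120,-350,30],"roll":0},{"jaw":-0.9,"travel":[-120,-350,30],"roll":0},{"jaw":-0.9,"travel":[-120,-350,30],"roll":0},{"jaw":-0.9,"travel":[-120,-350,30],"roll":0},{"jaw":-0.9,"travel":[-120,-350,30],"roll":0},{"jaw":-0.9,"travel":[-120,-350,30],"roll":0},{"jaw":-0.9,"travel":[-120,-350,30],"roll":0}]'
python3 - <<'E'
from h import *
im,d,p=snap('top2','top');a=cv2.imread('pics/top0.png').astype(int);b=im[...,::-1].astype(int);D=np.abs(a-b).max(2)
u,v=233,221;print('open',D[v-15:v+15,u-12:u+12].max(),D[v-15:v+15,u-12:u+12].mean())
P=cloud(d,p)
for n,x,y,lo,r in[('tw',.427,.3815,.016,.08),('pd',.603,.272,.066,.04),('fl',.611,.122,.02,.04),('vi',.617,.0085,.07,.03),('open',.43,.087,.03,.04)]:
    q=P[(P[...,2]>lo)&(np.hypot(P[...,0]-x,P[...,1]-y)<r)];print(n,len(q),q[:,:2].mean(0).round(4) if len(q) else '',q[:,2].max().round(3) if len(q) else '')
E
```

```text
time_s: 25.95
position: [0.4912, -0.2278, 0.3714]
tool_rot: [[-0.912, 0.409, -0.002], [0.409, 0.912, 0.002], [0.003, 0.001, -1.0]]
ft_force: [-0.2, -0.1, -0.2]
grip_width: 0.0812
gripper_force: 0.0
25.95 [ 0.4912 -0.2278  0.3714] [[-0.021, -0.985, 0.172, 0.312], [-1.0, 0.022, 0.004, 0.012], [-0.007, -0.172, -0.985, 1.35], [0.0, 0.0, 0.0, 1.0]]
open 76 19.706944444444446
tw 104 [0.4216 0.382 ] 0.029
pd 87 [0.6046 0.2741] 0.082
fl 228 [0.6059 0.12  ] 0.076
vi 43 [0.615  0.0079] 0.087
open 31 [0.4313 0.0888] 0.078
```

The open vial is still standing in its place; the picture difference is only the arm's shadow. Handing in.

```bash
python3 -c "
from rig import *;print(close_job())"
```

```text
the job is handed in; nothing more can be done
None
```

I handed the job in at about 26 s with no verdict returned; by my last camera checks the dish, flask, vial and tweezers were each within tolerance, and the uncapped vial and vial box had not moved.

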